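Take the twist-lock lid off the bean canister

TASK

Open the bean canister: pinch the two tabs on its lid together and keep them pinched while you turn the lid anticlockwise (seen from above) until you feel it come up against its stop, without forcing it. Then lift the lid off and set it down, right way up, in the middle of the round cork mat. Leave everything else on the counter where it is.

Things in the scene. Friction and masses are not known exactly. Their poses are not given: they have to be found in the camera images.
- canister: Round steel bean canister fixed to the counter, 116 mm across (foot 128), rim 110 mm up. Origin: on its axis at the counter, z up. On the rim at +y and -y stands a pair of fixed steel keeper blocks, each 9 x 9 mm and 15 mm high (top 125 mm above the counter), 47 to 56 mm from the axis, the two of a pair 15 mm apart. The locked lid's feet lie in these gaps.
- lid: Grey plastic lid with black tabs, 0.11 to 0.2 kg, on the canister at the start, axes then as the canister's. Origin: on its axis at its underside, z up. Going up: plug 78 mm across, 0 to 12 mm, in the canister's mouth with 1 mm play all round; disc 88 mm across, 12 to 20 mm, resting on the rim; fixed centre post 22 (x) by 24 (y) mm, to 60 mm; a tab at +y and at -y.
- lid_grip (a point): Point on the lid's axis midway between the tabs, 48 mm above the lid's origin: a good height for the middle of the finger pads. Axes as the lid's; close the fingers along its y. Fingertips lower than 28 mm above the lid's origin would meet the keepers or the feet.
- tab_a_face (a point): Middle of the flat outer face of the +y tab: upright, 26 mm wide, 8 mm thick, 21 to 66 mm above the lid's origin, outer face 30 mm from the axis. It slides inward by itself up to 9 mm against a spring, 3.2 N at rest, 6.8 N fully in. Its foot, 12 mm wide, 20 to 27 mm up, reaches 54 mm out into the keepers' gap and is clear of them from 7.5 mm in.
- tab_b_face (a point): The same on the -y tab; the faces are 60 mm apart at rest, 42 mm when both tabs are fully in. Both feet must be clear at once, so the fingers must close evenly about the lid's true centre: the further off, the more side force the tool feels along the closing line, and some 4 mm off one foot may stay caught.
- canister_rim (a point): Centre of the canister's mouth, 110 mm up. Lugs on the lid's plug are caught under its flange, so the locked lid cannot be lifted. With both tabs in, the lid turns anticlockwise to a firm stop 33 to 87 degrees on (it varies, unseen); it lifts off only at the stop or up to 6 degrees short of it. Over 25 N between lid and canister, in any direction, breaks them.
- mat_top (a point): Centre of the upper face of the round cork mat, 124 mm in diameter, 5 mm thick, fixed flat on the counter. The lid stands here on its plug.
- tamper: Bystander: steel tamper standing on its 56 mm base, 82 mm high. Origin at its underside.
- milk_jug: Bystander: steel milk jug, 80 mm in diameter, 95 mm high, handle at its +y. Origin at its underside.
- sugar_jar: Bystander: closed glass jar with a plain round lid without tabs, 72 mm in diameter, 90 mm high. Origin at its underside.
- cup_a: Bystander: white mug, 72 mm in diameter, 62 mm high. Origin at its underside.
- cup_b: Bystander: another such white mug. Origin at its underside.
- spoon: Bystander: steel spoon, 150 mm, lying. Origin under its middle.
- saucer: Bystander: white saucer, 130 mm in diameter, 16 mm high. Origin at its underside.
- mat: The cork mat itself; origin at the centre of its underside, on the counter.

How it is judged:
By the outcome, as a careful person would: the job done as asked, in the order asked, and still so for the second after the job is handed in, with the robot touching nothing.
It also fails if it takes over 72 s, if anything falls off the work surface, if the arm or the gripper's body presses on something with over 40 N, if the wrist force passes 120 N, or if a joint passes its speed limit or range.

ROBOT

A 7-joint arm with a two-finger parallel gripper is mounted at the origin on the work surface. World frame = base frame: x ahead of the robot, y to its left, z up, the work surface at z = 0. Lengths are in m, angles in rad, forces in N, time in s.
With the tool pointing down it reaches from about 0.4 to 0.875 m from the base axis. Payload 19.3 kg.
Tool frame: the origin (TCP) lies midway between the tips of the shut fingers; the grasp point (between the pads) lies 19 mm behind it; z points along the fingers, y is the line along which they close (so a half turn about z gives the same grasp; the last joint's range is limited). The gripper opens to 85 mm and grips with 20 to 120 N. Pads are 22 mm wide; open, the fingers measure 114 mm over their backs; the gripper's body (76 mm by 85 mm) begins 54 mm behind the grasp point. The pads swing forward as they close: fully open they stand 13 mm farther back than shut.
Start: joints at [1.115, 0.521, -0.036, 1.599, 0.021, 1.021, -0.113], TCP at [0.235, -0.579, 0.231] pointing down, gripper open.
Joint ranges: [-2.91, 2.91], [-0.3, 2.13], [-1.5, 1.42], [0.17, 2.43], [-1.26, 4.41], [0.16, 1.93], [-2.52, 2.52]. Speed limits (rad/s): [1.89, 1.89, 2.39, 2.39, 3.01, 3.01, 3.01].

INTERFACE

Orientations are given as [roll, pitch, yaw] about the fixed x, y, z axes, in that order (R = Rz(yaw) Ry(pitch) Rx(roll)).
In Python, from workcell import * gives the robot as it stands.
- The arm moves only by the shell command python3 -m creep 'ROWS' [FORCE]. ROWS is JSON, a list that holds one entry, the list of rows, each a list of 7 numbers: the closure, from -1 (fully open) to 1 (shut), then the shift along the tool's x, y, z in m, then the turn, a rotation vector about the tool's x, y, z in degrees. A call has 1 to 10 rows; each row shifts and turns the commanded pose from where the row before left it, along the tool's axes as they then stand; what a row does not reach is not made up. A row lasts 1/10 s, in which the tool goes at most 50 mm and 8.59 degrees, less where a joint would pass 70% of its speed; a pose out of reach is approached as far as the arm can. A call is refused whole if a number of a shift passes 0.05 or a number of a turn 8.59, either way. A call with a gripper value outside its range is refused whole. The fingers move at their own pace and stop on an object; FORCE is the grip in N (left out, the last holds). Time passes only in rows, so rows that do not move let the fingers close. It gives the time, the measured TCP pose, the force, the opening and the grip force at its end, in the units of the state.
- observe(): the state, without advancing time (a new reading comes with each control period).
- grab_frame(name): name is "scene" or "top"; returns a dict with "image" (480x640x3 uint8, red, green, blue), "range_z" (480x640 float32, m along the optical axis (not along the pixel's ray), 0 where there is no reading), "fx", "fy", "cx", "cy" (pixels), "k1" (the pictures are not rectified: a ray, as slopes to the right and down, at radius r is drawn at 1 + k1 r^2 times it, then the intrinsics apply), "R" (3x3) and "t" (3): a world point X has camera coordinates R X + t. Camera axes: x right, y down, z forward; pixel columns grow to the right and rows downward; lengths in m; the calibration is good to about 2 mm. A picture is of the moment at which its call begins.
- job_done(): hands the job in; it is judged then, once.
Trained networks look in a picture, given as the dict that the camera call returned (one of the last four; its "shot" number tells which), for a name from the list of things; names that differ only in an ending like _2 or _b are one class to them, and where a whole thing is asked for, a point or a joint stands for the part that bears it (a point fixed in the world has none). Each returns a list of dicts, best first, with "confidence" (0 to 1); they miss things now and then, are a little off and sometimes report something else, mostly with a low value. They report only what shows in the picture. A call takes as long as a camera call.
- find_in(picture, thing): "extent" ([centre column, centre row, width, height] in pixels, round what is visible of it).
- outline_of(picture, thing): "region" (480x640 bool, what is visible of it) and "extent" ([centre column, centre row, width, height] in pixels, round what is visible of it).
- tip_of(picture, thing): "position" ([column, row] in pixels: a listed point, or the origin of a listed thing).
The state is a dict: "clock": time; "qpos": joint angles; "qd": joint speeds; "joint_efforts": joint torques, N m; "position": TCP position; "tool_rot": TCP orientation; "force": force on the tool from outside, world axes, zero at the start; "moment": the same for the moment, N m; "grip_width": finger opening in m; "finger_force": force on a finger pad.
Only numpy, scipy, OpenCV 4.12 (cv2) and the standard library are available. Lean on these libraries where they do the work, as an engineer would, in place of code of your own. Each camera call takes 0.05 s, during which the arm holds its last target. There are 200 camera calls.

## Working session

There is one attempt and no reset: what is moved stays moved. The work goes in short steps, Python scripts to look and compute and a shell command to move; the robot and the scene stay as the last step left them, time stands still between calls to the robot, and variables do not carry over. Pictures are saved under pics/ and viewed, at most 10 in all, crops included, and the job is handed in when it is done.

```bash
ls; mkdir -p pics; cat > h.py <<'E'
from workcell import *
import numpy as np, cv2
def px2w(f,u,v,z=None,d=None):
    x=(u-f["cx"])/f["fx"]; y=(v-f["cy"])/f["fy"]; a,b=x,y
    for _ in range(20):
        s=1+f["k1"]*(a*a+b*b); a,b=x/s,y/s
    R=np.array(f["R"]); t=np.array(f["t"]); c=-R.T@t; r=R.T@np.array([a,b,1.])
    if d is None: d=(z-c[2])/r[2]
    return c+d*r
E
python3 - <<'E'
from h import *
s=observe(); print({k:np.round(v,3) for k,v in s.items()})
for n in ("scene","top"):
    f=grab_frame(n); cv2.imwrite(f"pics/{n}0.png",f["image"][:,:,::-1])
    print(n,np.round(-np.array(f["R"]).T@f["t"],3),f["fx"],f["k1"])
    for t,z in (("canister_rim",.11),("lid_grip",.146),("tab_a_face",.1415),("tab_b_face",.1415),("mat_top",.005),("lid",.098),("canister",0)):
        for q in tip_of(f,t)[:2]:
            p=q["position"]; print(t,np.round(p,1),round(q["confidence"],2),np.round(px2w(f,*p,z=z),4))
E
```

```text
pics
{'clock': np.float64(0.0), 'qpos': array([ 1.115,  0.522, -0.036,  1.6  ,  0.021,  1.021, -0.113]), 'qd': array([-0.002, -0.002,  0.   ,  0.001,  0.001,  0.   ,  0.001]), 'joint_efforts': array([-1.0000e-03, -9.2711e+01,  1.9800e+00, -3.6993e+01,  1.8000e-02,
        8.0000e-03,  0.0000e+00]), 'position': array([ 0.235, -0.579,  0.231]), 'tool_rot': array([-3.14 ,  0.   ,  0.386]), 'force': array([-0.025, -0.086, -0.273]), 'moment': array([-0.027, -0.003,  0.021]), 'finger_force': np.float64(0.0), 'grip_width': np.float64(0.085)}
scene [1.408 0.297 0.77 ] 465.55074229530913 -0.04809342179196534
canister_rim [414.8 246.1] 0.67 [0.502  0.1345 0.11  ]
canister_rim [409.6 279.7] 0.16 [0.6269 0.156  0.11  ]
lid_grip [413.5 230.4] 0.97 [0.4914 0.1243 0.146 ]
tab_a_face [407.6 228.6] 0.66 [0.4831 0.1081 0.1415]
tab_a_face [419.6 243.8] 0.47 [0.5321 0.15   0.1415]
tab_b_face [409.9 227.8] 0.71 [0.4775 0.1123 0.1415]
mat_top [296.5 241. ] 0.61 [ 0.4695 -0.2013  0.005 ]
mat_top [415.8 231.2] 0.19 [0.2854 0.0925 0.005 ]
lid [411.1 247. ] 0.61 [0.4927 0.1242 0.098 ]
lid [409.  277.8] 0.35 [0.607  0.1505 0.098 ]
canister [409.1 277.5] 0.67 [0.4888 0.129  0.    ]
top [ 0.424 -0.093  1.489] 549.2651089801544 -0.16770726399861274
canister_rim [193.3 326.6] 0.15 [0.3278 0.2209 0.11  ]
lid_grip [224.5 258.7] 0.89 [0.4986 0.1402 0.146 ]
tab_a_face [218.8 249.4] 0.53 [0.5215 0.156  0.1415]
tab_b_face [234.7 268.3] 0.46 [0.4757 0.1149 0.1415]
tab_b_face [191.7 172.5] 0.34 [0.7143 0.2328 0.1415]
mat_top [358.5 274.9] 0.87 [ 0.4696 -0.1994  0.005 ]
lid [228.2 259.3] 0.78 [0.4999 0.139  0.098 ]
lid [226.5 257.7] 0.49 [0.5039 0.1435 0.098 ]
```

```bash
python3 - <<'E'
from h import *
f=grab_frame("top"); g=grab_frame("scene")
c=cv2.resize(f["image"][205:315,160:300],None,fx=5,fy=5,interpolation=cv2.INTER_CUBIC); cv2.imwrite("pics/crop1.png",c[:,:,::-1])
for n,F in (("top",f),("scene",g)):
  for t in ("canister","lid","mat"):
    o=outline_of(F,t)
    if not o: print(n,t,"none"); continue
    m=o[0]["region"]; v,u=np.nonzero(m&(F["range_z"]>0)); 
    P=np.array([px2w(F,a,b,d=F["range_z"][b,a]) for a,b in zip(u,v)])
    print(n,t,round(o[0]["confidence"],2),np.round(o[0]["extent"],1),len(P),np.percentile(P[:,2],[5,50,95]).round(3))
    for lo,hi in ((.002,.009),(.1,.114),(.114,.125),(.15,.158),(.158,.17)):
      q=P[(P[:,2]>lo)&(P[:,2]<hi)]
      if len(q)>15:
        (cx,cy),r=cv2.minEnclosingCircle(q[:,:2].astype(np.float32)); print("  ",lo,hi,len(q),q.mean(0).round(4),"circ",round(cx,4),round(cy,4),round(r,4))
        if lo>.14: print("   rect",cv2.minAreaRect((q[:,:2]*1000).astype(np.float32)))
E
```

```text
top canister 0.6 [232.4 263.5  55.5  54.8] 957 [0.005 0.108 0.12 ]
   0.002 0.009 105 [0.4815 0.0966 0.006 ] circ 0.4962 0.1327 0.0633
   0.1 0.114 531 [0.4955 0.1283 0.1095] circ 0.4971 0.134 0.0588
   0.114 0.125 76 [0.4923 0.1278 0.1185] circ 0.4963 0.1327 0.0575
top lid 0.87 [226.8 260.   31.5  34.3] 983 [0.113 0.119 0.162]
   0.1 0.114 96 [0.4955 0.136  0.1124] circ 0.4976 0.1365 0.0487
   0.114 0.125 630 [0.4958 0.1342 0.1185] circ 0.4956 0.1352 0.0512
   0.15 0.158 67 [0.496  0.1331 0.1554] circ 0.4951 0.1312 0.0287
   rect ((494.6465759277344, 131.22279357910156), (53.342529296875, 22.85564613342285), 43.00434875488281)
   0.158 0.17 104 [0.4979 0.1346 0.1623] circ 0.4974 0.1342 0.0315
   rect ((497.0800476074219, 133.79000854492188), (59.95793533325195, 25.64726448059082), 44.76190948486328)
top mat 0.72 [357.9 277.4  47.1  46. ] 1666 [-0.001  0.004  0.01 ]
   0.002 0.009 1146 [ 0.4661 -0.1939  0.0052] circ 0.4658 -0.1952 0.0626
scene canister 0.96 [413.4 264.9  56.   72.1] 2240 [0.004 0.064 0.11 ]
   0.002 0.009 230 [0.5415 0.1413 0.0055] circ 0.5039 0.1356 0.064
   0.1 0.114 474 [0.5244 0.1384 0.1073] circ 0.5019 0.1373 0.0612
   0.114 0.125 66 [0.5192 0.1479 0.1199] circ 0.5018 0.1355 0.0583
scene lid 0.7 [416.  237.2  37.3  40.9] 864 [0.113 0.122 0.16 ]
   0.1 0.114 66 [0.527  0.1339 0.1121] circ 0.4951 0.1379 0.0513
   0.114 0.125 402 [0.5126 0.1352 0.1173] circ 0.5025 0.1352 0.0522
   0.15 0.158 121 [0.503  0.1357 0.1545] circ 0.5022 0.135 0.0322
   rect ((501.8960266113281, 136.32113647460938), (61.60627365112305, 25.350452423095703), 42.24391555786133)
   0.158 0.17 60 [0.5038 0.1375 0.1608] circ 0.4996 0.138 0.0322
   rect ((501.7804870605469, 136.0343780517578), (62.38822555541992, 24.06829833984375), 42.44673156738281)
scene mat 0.65 [299.1 243.2  43.9  24.9] 973 [-0.001  0.002  0.005]
   0.002 0.009 563 [ 0.4732 -0.1925  0.0034] circ 0.4699 -0.1939 0.0626
```

View pics/top0.png

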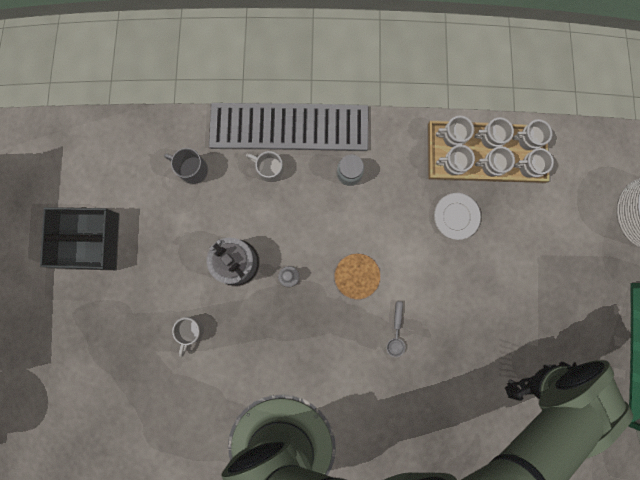

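View pics/crop1.png

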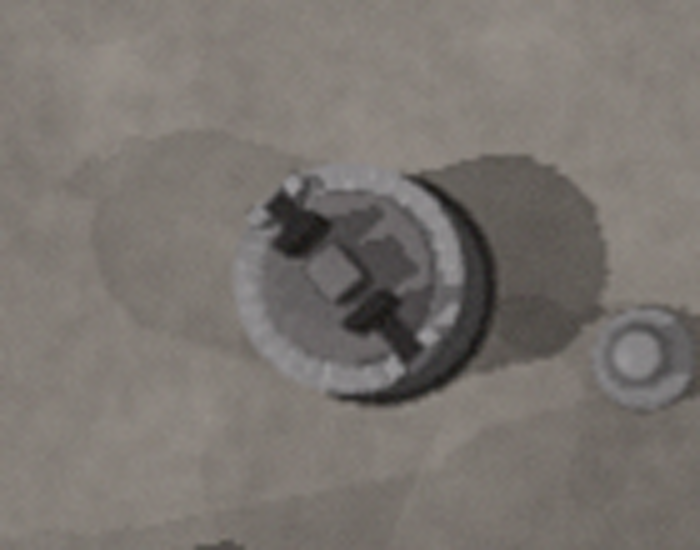

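The lid's post and black tabs show at about (228,259) in the top view, with the tabs' line running upper-left to lower-right at about 43° in world. The canister is at (232,262) and the mat at (358,276). I estimate the lid at about (0.499, 0.135), and I'm aiming for yaw of about 133°.

```bash
python3 -m creep '[[[-1,0.033,-0.011,0,0,0,0],[-1,0.033,-0.011,0,0,0,0],[-1,0.033,-0.011,0,0,0,0],[-1,0.033,-0.011,0,0,0,0],[-1,0.033,-0.011,0,0,0,0],[-1,0.033,-0.011,0,0,0,0],[-1,0.033,-0.011,0,0,0,0],[-1,0.033,-0.011,0,0,0,0],[-1,0.033,-0.011,0,0,0,0],[-1,0.033,-0.011,0,0,0,0]]]' 20
python3 -m creep '[[[-1,0.018,-0.045,0,0,0,0],[-1,0.018,-0.045,0,0,0,0],[-1,0.018,-0.045,0,0,0,0],[-1,0.018,-0.045,0,0,0,0],[-1,0.018,-0.045,0,0,0,0],[-1,0.018,-0.045,0,0,0,0],[-1,0.018,-0.045,0,0,0,0],[-1,0.018,-0.045,0,0,0,0],[-1,0.018,-0.045,0,0,0,0],[-1,0.018,-0.045,0,0,0,0]]]'
python3 -m creep '[[[-1,0,0,0,0,0,-8.5],[-1,0,0,0,0,0,-8.5],[-1,0,0,0,0,0,-8.5],[-1,0,0,0,0,0,-8.5],[-1,0,0,0,0,0,-8.5],[-1,0,0,0,0,0,-8.5],[-1,0,0,0,0,0,-8.5],[-1,0,0,0,0,0,-8.5],[-1,0,0,0,0,0,-8.5],[-1,0,0,0,0,0,-8.5]]]'
python3 -c "
from h import *
s=observe();print(s['qpos'],s['position'],s['tool_rot'])"
```

```text
clock: 2.2
position: [0.5005, -0.352, 0.2314]
tool_rot: [3.141, -0.0, 0.386]
force: [-0.1, -0.8, -0.8]
grip_width: 0.086
finger_force: 0.0
clock: 3.2
position: [0.4967, 0.1336, 0.2316]
tool_rot: [3.141, -0.001, 0.386]
force: [1.1, -0.7, -0.7]
grip_width: 0.0854
finger_force: 0.0
clock: 4.2
position: [0.497, 0.1316, 0.2314]
tool_rot: [3.141, 0.0, 1.875]
force: [0.8, 0.1, 0.8]
grip_width: 0.0855
finger_force: 0.0
[ 0.07480095  0.39372501 -0.58225797  1.86699412  0.26117424  0.95681253
 -0.3198217 ] [0.49703807 0.13161082 0.23137924] [3.14142694e+00 6.70106694e-05 1.87522636e+00]
```

```bash
python3 -m creep '[[[-1,0,0,0,0,0,-8.5],[-1,0,0,0,0,0,-8.5],[-1,0,0,0,0,0,-8.5],[-1,0.001,0.0038,0,0,0,0],[-1,0,0,0.01,0,0,0],[-1,0,0,0.01,0,0,0],[-1,0,0,0.01,0,0,0],[-1,0,0,0.01,0,0,0],[-1,0,0,0,0,0,0],[-1,0,0,0,0,0,0]]]'
python3 - <<'E'
from h import *
f=grab_frame("scene"); c=cv2.resize(f["image"][180:300,345:485],None,fx=5,fy=5,interpolation=cv2.INTER_CUBIC); cv2.imwrite("pics/crop2.png",c[:,:,::-1])
E
```

```text
clock: 5.2
position: [0.499, 0.1351, 0.1911]
tool_rot: [-3.141, -0.0, 2.314]
force: [0.2, 0.3, 0.1]
grip_width: 0.0854
finger_force: 0.0
```

View pics/crop2.png

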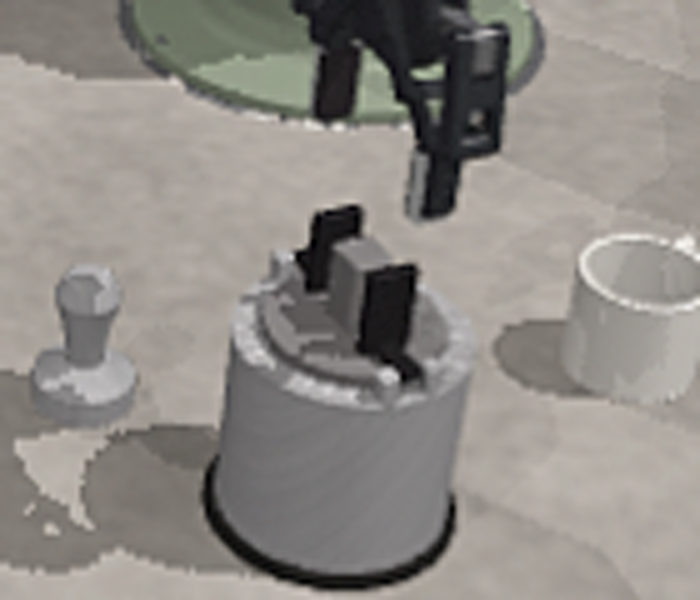

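The open fingers straddle the tabs (crop (310-500,200)), and the lid is aligned below. Descending.

```bash
python3 -m creep '[[[-1,0,0,0.01,0,0,0],[-1,0,0,0.01,0,0,0],[-1,0,0,0.01,0,0,0],[-1,0,0,0.01,0,0,0],[-1,0,0,0.01,0,0,0],[-1,0,0,0.007,0,0,0],[-1,0,0,0.007,0,0,0],[-1,0,0,0,0,0,0],[-1,0,0,0,0,0,0]]]' 20
python3 -m creep '[[[-0.5,0,0,0,0,0,0],[-0.5,0,0,0,0,0,0],[-0.5,0,0,0,0,0,0],[-0.5,0,0,0,0,0,0],[-0.5,0,0,0,0,0,0]]]' 20
python3 -m creep '[[[-0.35,0,0,0,0,0,0],[-0.35,0,0,0,0,0,0],[-0.35,0,0,0,0,0,0],[-0.35,0,0,0,0,0,0],[-0.35,0,0,0,0,0,0]]]' 20
```

```text
clock: 6.15
position: [0.4992, 0.1351, 0.1274]
tool_rot: [3.142, -0.0, 2.314]
force: [0.6, -0.1, -0.2]
grip_width: 0.0853
finger_force: 0.0
clock: 6.65
position: [0.4991, 0.135, 0.1274]
tool_rot: [3.141, 0.0, 2.314]
force: [1.0, 0.0, -0.5]
grip_width: 0.0642
finger_force: 0.0
clock: 7.15
position: [0.4992, 0.1351, 0.1274]
tool_rot: [3.141, 0.0, 2.314]
force: [-0.8, -0.1, 5.1]
grip_width: 0.0577
finger_force: 3.7
```

```bash
python3 -m creep '[[[-0.25,0,0,0,0,0,0],[-0.25,0,0,0,0,0,0],[-0.15,0,0,0,0,0,0],[-0.15,0,0,0,0,0,0],[-0.15,0,0,0,0,0,0]]]' 20
python3 -c "
from h import *
for i in range(4):
  s=observe();print(np.round(s['force'],2),np.round(s['moment'],2));grab_frame('top')"
```

```text
clock: 7.65
position: [0.4993, 0.1351, 0.1275]
tool_rot: [3.141, 0.0, 2.314]
force: [-0.7, 0.4, 7.4]
grip_width: 0.0493
finger_force: 5.3
[-0.67  0.36  7.36] [-0.07  0.09  0.14]
[-1.13  0.34  7.3 ] [-0.06  0.05  0.09]
[ 0.24 -0.16  7.22] [-0.02  0.08  0.09]
[ 0.24 -0.07  5.71] [-0.01  0.11  0.05]
```

```bash
python3 -m creep '[[[-0.1,0,0,-0.001,0,0,0],[-0.05,0,0,-0.001,0,0,0],[0,0,0,0,0,0,0],[0,0,0,0,0,0,0],[0,0,0,0,0,0,0]]]' 20
python3 -m creep '[[[0.2,0,0,0,0,0,0],[0.3,0,0,0,0,0,0],[0.3,0,0,0,0,0,0],[0.3,0,0,0,0,0,0],[0.3,0,0,0,0,0,0]]]' 20
python3 -c "
from h import *
for i in range(4):
  s=observe();print(np.round(s['force'],2),np.round(s['moment'],2));grab_frame('top')"
```

```text
clock: 8.35
position: [0.499, 0.1349, 0.1292]
tool_rot: [-3.141, -0.0, 2.314]
force: [0.4, -0.4, -0.9]
grip_width: 0.0432
finger_force: 6.5
clock: 8.85
position: [0.4991, 0.135, 0.1293]
tool_rot: [3.142, -0.0, 2.314]
force: [-0.4, -0.2, -1.4]
grip_width: 0.0402
finger_force: 22.2
[-0.35 -0.2  -1.38] [0.08 0.07 0.02]
[ 0.21 -0.68 -1.62] [-0.   -0.03 -0.01]
[-0.5  -0.1  -1.03] [-0.01 -0.03  0.01]
[-0.75  0.26 -1.6 ] [ 0.01 -0.05 -0.04]
```

Both tabs are fully in with almost no side force. Starting the turn slowly.

```bash
cat > o.py <<'E'
from h import *
s=observe();print("yaw",np.round(np.degrees(s['tool_rot'][2]),2),np.round(s['position'],4),"F",np.round(s['force'],1),"M",np.round(s['moment'],2),"w",round(float(s['grip_width']),4),"q7",round(s['qpos'][6],2),round(s['clock'],2))
E
for i in 1; do python3 -m creep '[[[0.3,0,0,0,0,0,-1],[0.3,0,0,0,0,0,-1],[0.3,0,0,0,0,0,-1],[0.3,0,0,0,0,0,0]]]' >/dev/null; python3 o.py; done
python3 -m creep '[[[0.3,0,0,0,0,0,-1],[0.3,0,0,0,0,0,-1],[0.3,0,0,0,0,0,-1],[0.3,0,0,0,0,0,0]]]' >/dev/null; python3 o.py
python3 -m creep '[[[0.3,0,0,0,0,0,-1],[0.3,0,0,0,0,0,-1],[0.3,0,0,0,0,0,-1],[0.3,0,0,0,0,0,0]]]' >/dev/null; python3 o.py
```

```text
yaw 135.66 [0.4991 0.135  0.1293] F [-0.7 -0.2 -1.4] M [-0.    0.    0.03] w 0.0405 q7 -0.0 9.45
yaw 138.66 [0.4991 0.135  0.1293] F [ 0.6  0.1 -1.9] M [ 0.02 -0.04  0.01] w 0.0404 q7 0.04 9.85
yaw 141.66 [0.4991 0.135  0.1293] F [-0.5 -0.3 -1.9] M [ 0.04 -0.04 -0.02] w 0.0406 q7 0.09 10.25
```

```bash

python3 -m creep '[[[0.3,0,0,0,0,0,-2],[0.3,0,0,0,0,0,-2],[0.3,0,0,0,0,0,-2],[0.3,0,0,0,0,0,-2],[0.3,0,0,0,0,0,0]]]' >/dev/null; python3 o.py
python3 -m creep '[[[0.3,0,0,0,0,0,-2],[0.3,0,0,0,0,0,-2],[0.3,0,0,0,0,0,-2],[0.3,0,0,0,0,0,-2],[0.3,0,0,0,0,0,0]]]' >/dev/null; python3 o.py
python3 -c "
from h import *
f=grab_frame('scene');c=cv2.resize(f['image'][180:300,345:485],None,fx=5,fy=5,interpolation=cv2.INTER_CUBIC); cv2.imwrite('pics/crop3.png',c[:,:,::-1])"
```

```text
yaw 149.71 [0.4991 0.1349 0.1293] F [-0.   0.3 -1.2] M [ 0.04 -0.04  0.  ] w 0.0408 q7 0.2 10.75
yaw 157.71 [0.4991 0.1349 0.1293] F [ 0.6 -0.6 -1.3] M [ 0.04 -0.03 -0.01] w 0.0404 q7 0.32 11.25
```

View pics/crop3.png

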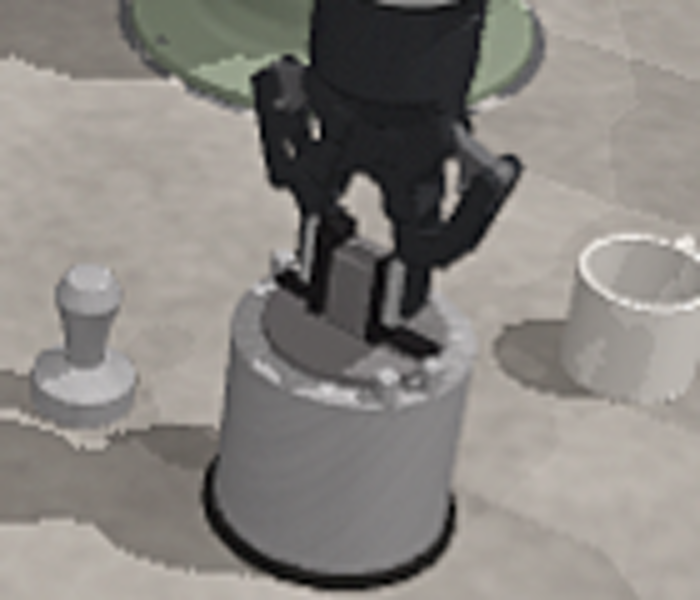

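The lid's feet have left the keepers (the near foot is at crop (410,340)), and the lid turns with the tool. From here on I take small steps, each gated on the torque reading.

```bash
echo 'import sys; sys.exit(abs(s["moment"][2])>0.15)' >> o.py
python3 -m creep '[[[0.3,0,0,0,0,0,-1],[0.3,0,0,0,0,0,-1],[0.3,0,0,0,0,0,-1],[0.3,0,0,0,0,0,0]]]' >/dev/null; python3 o.py &&
python3 -m creep '[[[0.3,0,0,0,0,0,-1],[0.3,0,0,0,0,0,-1],[0.3,0,0,0,0,0,0]]]' >/dev/null && python3 o.py &&
python3 -m creep '[[[0.3,0,0,0,0,0,-1],[0.3,0,0,0,0,0,0]]]' >/dev/null && python3 o.py &&
python3 -m creep '[[[0.3,0,0,0,0,0,-1],[0.3,0,0,0,0,0,0]]]' >/dev/null && python3 o.py &&
python3 -m creep '[[[0.3,0,0,0,0,0,-1],[0.3,0,0,0,0,0,0]]]' >/dev/null && python3 o.py &&
python3 -m creep '[[[0.3,0,0,0,0,0,-1],[0.3,0,0,0,0,0,0]]]' >/dev/null && python3 o.py &&
python3 -m creep '[[[0.3,0,0,0,0,0,-1],[0.3,0,0,0,0,0,0]]]' >/dev/null && python3 o.py &&
python3 -m creep '[[[0.3,0,0,0,0,0,-1],[0.3,0,0,0,0,0,0]]]' >/dev/null && python3 o.py &&
python3 -m creep '[[[0.3,0,0,0,0,0,-1],[0.3,0,0,0,0,0,0]]]' >/dev/null && python3 o.py &&
python3 -m creep '[[[0.3,0,0,0,0,0,-1],[0.3,0,0,0,0,0,0]]]' >/dev/null && python3 o.py &&
python3 -m creep '[[[0.3,0,0,0,0,0,-1],[0.3,0,0,0,0,0,0]]]' >/dev/null && python3 o.py &&
python3 -m creep '[[[0.3,0,0,0,0,0,-1],[0.3,0,0,0,0,0,0]]]' >/dev/null && python3 o.py
```

```text
yaw 160.65 [0.4991 0.135  0.1293] F [-0.9 -0.7 -1.3] M [-0.03 -0.   -0.03] w 0.0401 q7 0.36 11.7False
```

```bash
sed -i 's/sys.exit(.*/sys.exit(int(abs(s["moment"][2])>0.15))/' o.py
python3 -m creep '[[[0.3,0,0,0,0,0,-1],[0.3,0,0,0,0,0,-1],[0.3,0,0,0,0,0,0]]]' >/dev/null && python3 o.py &&
python3 -m creep '[[[0.3,0,0,0,0,0,-1],[0.3,0,0,0,0,0,0]]]' >/dev/null && python3 o.py &&
python3 -m creep '[[[0.3,0,0,0,0,0,-1],[0.3,0,0,0,0,0,0]]]' >/dev/null && python3 o.py &&
python3 -m creep '[[[0.3,0,0,0,0,0,-1],[0.3,0,0,0,0,0,0]]]' >/dev/null && python3 o.py &&
python3 -m creep '[[[0.3,0,0,0,0,0,-1],[0.3,0,0,0,0,0,0]]]' >/dev/null && python3 o.py &&
python3 -m creep '[[[0.3,0,0,0,0,0,-1],[0.3,0,0,0,0,0,0]]]' >/dev/null && python3 o.py &&
python3 -m creep '[[[0.3,0,0,0,0,0,-1],[0.3,0,0,0,0,0,0]]]' >/dev/null && python3 o.py &&
python3 -m creep '[[[0.3,0,0,0,0,0,-1],[0.3,0,0,0,0,0,0]]]' >/dev/null && python3 o.py &&
python3 -m creep '[[[0.3,0,0,0,0,0,-1],[0.3,0,0,0,0,0,0]]]' >/dev/null && python3 o.py &&
python3 -m creep '[[[0.3,0,0,0,0,0,-1],[0.3,0,0,0,0,0,0]]]' >/dev/null && python3 o.py &&
python3 -m creep '[[[0.3,0,0,0,0,0,-1],[0.3,0,0,0,0,0,0]]]' >/dev/null && python3 o.py &&
python3 -m creep '[[[0.3,0,0,0,0,0,-1],[0.3,0,0,0,0,0,0]]]' >/dev/null && python3 o.py &&
python3 -m creep '[[[0.3,0,0,0,0,0,-1],[0.3,0,0,0,0,0,0]]]' >/dev/null && python3 o.py &&
python3 -m creep '[[[0.3,0,0,0,0,0,-1],[0.3,0,0,0,0,0,0]]]' >/dev/null && python3 o.py &&
python3 -m creep '[[[0.3,0,0,0,0,0,-1],[0.3,0,0,0,0,0,0]]]' >/dev/null && python3 o.py
```

```text
yaw 162.66 [0.4991 0.135  0.1293] F [-0.1  0.3 -2.2] M [-0.02  0.03  0.01] w 0.0401 q7 0.39 12.0
yaw 163.65 [0.4991 0.135  0.1293] F [ 1.   0.7 -1.3] M [-0.05  0.04 -0.01] w 0.0399 q7 0.41 12.2
yaw 164.66 [0.4991 0.135  0.1293] F [ 0.3  0.5 -1.8] M [0.02 0.   0.01] w 0.04 q7 0.42 12.4
yaw 165.66 [0.4991 0.135  0.1293] F [-0.9  0.4 -1.8] M [-0.04  0.02  0.02] w 0.0403 q7 0.44 12.6
yaw 166.65 [0.4991 0.135  0.1293] F [ 0.4  0.1 -1.2] M [-0.01  0.01 -0.03] w 0.04 q7 0.45 12.8
yaw 167.65 [0.4991 0.135  0.1293] F [ 0.2 -0.6 -2.4] M [-0.02  0.04  0.01] w 0.0403 q7 0.47 13.0
yaw 168.65 [0.4991 0.135  0.1293] F [-0.   0.4 -1.5] M [ 0.01 -0.03  0.02] w 0.04 q7 0.48 13.2
yaw 169.66 [0.4991 0.135  0.1293] F [ 0.9 -0.1 -1.6] M [ 0.02  0.04 -0.03] w 0.0404 q7 0.5 13.4
yaw 170.65 [0.4991 0.135  0.1293] F [ 0.4  0.1 -2.2] M [ 0.03 -0.01 -0.02] w 0.04 q7 0.51 13.6
yaw 171.66 [0.4991 0.135  0.1293] F [-0.3 -0.1 -1.6] M [ 0.02 -0.01  0.01] w 0.0403 q7 0.53 13.8
yaw 172.66 [0.4991 0.135  0.1293] F [-0.6 -0.2 -1.8] M [0.02 0.02 0.02] w 0.0402 q7 0.54 14.0
yaw 173.65 [0.4991 0.135  0.1293] F [ 0.  -0.6 -1.9] M [ 0.02 -0.05  0.04] w 0.0402 q7 0.56 14.2
yaw 174.66 [0.4991 0.135  0.1293] F [ 0.7  0.8 -1.3] M [ 0.05 -0.02 -0.01] w 0.0403 q7 0.57 14.4
yaw 175.66 [0.4991 0.135  0.1293] F [-0.6 -0.1 -2.9] M [-0.03  0.03 -0.01] w 0.0399 q7 0.58 14.6
yaw 176.66 [0.4991 0.135  0.1293] F [-0.6 -0.4 -2. ] M [-0.02  0.01  0.  ] w 0.0402 q7 0.6 14.8
```

```bash

python3 -m creep '[[[0.3,0,0,0,0,0,-1],[0.3,0,0,0,0,0,0]]]' >/dev/null && python3 o.py &&
python3 -m creep '[[[0.3,0,0,0,0,0,-1],[0.3,0,0,0,0,0,0]]]' >/dev/null && python3 o.py &&
python3 -m creep '[[[0.3,0,0,0,0,0,-1],[0.3,0,0,0,0,0,0]]]' >/dev/null && python3 o.py &&
python3 -m creep '[[[0.3,0,0,0,0,0,-1],[0.3,0,0,0,0,0,0]]]' >/dev/null && python3 o.py &&
python3 -m creep '[[[0.3,0,0,0,0,0,-1],[0.3,0,0,0,0,0,0]]]' >/dev/null && python3 o.py &&
python3 -m creep '[[[0.3,0,0,0,0,0,-1],[0.3,0,0,0,0,0,0]]]' >/dev/null && python3 o.py &&
python3 -m creep '[[[0.3,0,0,0,0,0,-1],[0.3,0,0,0,0,0,0]]]' >/dev/null && python3 o.py &&
python3 -m creep '[[[0.3,0,0,0,0,0,-1],[0.3,0,0,0,0,0,0]]]' >/dev/null && python3 o.py &&
python3 -m creep '[[[0.3,0,0,0,0,0,-1],[0.3,0,0,0,0,0,0]]]' >/dev/null && python3 o.py &&
python3 -m creep '[[[0.3,0,0,0,0,0,-1],[0.3,0,0,0,0,0,0]]]' >/dev/null && python3 o.py &&
python3 -m creep '[[[0.3,0,0,0,0,0,-1],[0.3,0,0,0,0,0,0]]]' >/dev/null && python3 o.py &&
python3 -m creep '[[[0.3,0,0,0,0,0,-1],[0.3,0,0,0,0,0,0]]]' >/dev/null && python3 o.py &&
python3 -m creep '[[[0.3,0,0,0,0,0,-1],[0.3,0,0,0,0,0,0]]]' >/dev/null && python3 o.py &&
python3 -m creep '[[[0.3,0,0,0,0,0,-1],[0.3,0,0,0,0,0,0]]]' >/dev/null && python3 o.py &&
python3 -m creep '[[[0.3,0,0,0,0,0,-1],[0.3,0,0,0,0,0,0]]]' >/dev/null && python3 o.py &&
python3 -m creep '[[[0.3,0,0,0,0,0,-1],[0.3,0,0,0,0,0,0]]]' >/dev/null && python3 o.py &&
python3 -m creep '[[[0.3,0,0,0,0,0,-1],[0.3,0,0,0,0,0,0]]]' >/dev/null && python3 o.py &&
python3 -m creep '[[[0.3,0,0,0,0,0,-1],[0.3,0,0,0,0,0,0]]]' >/dev/null && python3 o.py &&
python3 -m creep '[[[0.3,0,0,0,0,0,-1],[0.3,0,0,0,0,0,0]]]' >/dev/null && python3 o.py &&
python3 -m creep '[[[0.3,0,0,0,0,0,-1],[0.3,0,0,0,0,0,0]]]' >/dev/null && python3 o.py
```

```text
yaw 177.66 [0.4991 0.135  0.1293] F [-0.3 -0.1 -1.6] M [-0.02 -0.01  0.03] w 0.0405 q7 0.61 15.0
yaw 178.65 [0.4991 0.135  0.1293] F [ 0.7 -0.9 -1.7] M [ 0.01 -0.04 -0.01] w 0.0401 q7 0.63 15.2
yaw 179.66 [0.4991 0.135  0.1293] F [-0.1 -0.7 -2.1] M [ 0.05 -0.03  0.01] w 0.0404 q7 0.64 15.4
yaw -179.34 [0.4991 0.135  0.1293] F [ 1.3 -0.  -2.1] M [ 0.02 -0.03 -0.01] w 0.0404 q7 0.66 15.6
yaw -178.34 [0.4991 0.135  0.1293] F [-0.3 -0.2 -1.7] M [-0.02  0.01 -0.02] w 0.04 q7 0.67 15.8
yaw -177.34 [0.4991 0.135  0.1293] F [ 0.1 -0.2 -2.1] M [-0.02  0.05  0.01] w 0.0401 q7 0.69 16.0
yaw -176.35 [0.4991 0.135  0.1293] F [-0.5  0.3 -1.7] M [-0.03  0.03  0.  ] w 0.0403 q7 0.7 16.2
yaw -175.35 [0.4991 0.135  0.1293] F [-0.2 -0.7 -1.9] M [ 0.02 -0.01 -0.06] w 0.0402 q7 0.72 16.4
yaw -174.35 [0.4991 0.135  0.1293] F [-0.4 -0.1 -2. ] M [0.02 0.01 0.05] w 0.0403 q7 0.73 16.6
yaw -173.34 [0.4991 0.135  0.1293] F [-0.4  0.1 -2.1] M [-0.01  0.01 -0.  ] w 0.0403 q7 0.75 16.8
yaw -172.34 [0.4991 0.135  0.1293] F [-0.5 -0.3 -1.2] M [-0.02 -0.02 -0.01] w 0.0399 q7 0.76 17.0
yaw -171.34 [0.4991 0.135  0.1293] F [ 0.3  0.  -2.2] M [ 0.01 -0.02  0.01] w 0.0403 q7 0.78 17.2
yaw -170.34 [0.4991 0.135  0.1293] F [ 0.  -0.3 -1.4] M [ 0.02 -0.01  0.02] w 0.0403 q7 0.79 17.4
yaw -169.35 [0.4991 0.135  0.1293] F [ 0.3  0.5 -1.6] M [-0.    0.01 -0.01] w 0.0402 q7 0.81 17.6
yaw -168.35 [0.4991 0.135  0.1293] F [-0.4 -0.2 -1.1] M [ 0.    0.01 -0.02] w 0.0403 q7 0.82 17.8
yaw -167.34 [0.4991 0.135  0.1293] F [-0.2  0.2 -1.4] M [-0.03  0.05 -0.03] w 0.0403 q7 0.84 18.0
yaw -166.34 [0.4991 0.135  0.1293] F [ 0.4  0.1 -3.1] M [ 0.06 -0.05  0.03] w 0.0402 q7 0.85 18.2
yaw -165.34 [0.4991 0.135  0.1293] F [ 0.3 -0.4 -1.3] M [ 0.07  0.01 -0.04] w 0.04 q7 0.87 18.4
yaw -164.34 [0.4991 0.135  0.1293] F [-0.6  0.7 -2. ] M [ 0.01 -0.01 -0.  ] w 0.0398 q7 0.88 18.6
yaw -163.34 [0.4991 0.135  0.1293] F [ 0.2  0.  -1.6] M [-0.09 -0.   -0.01] w 0.0405 q7 0.9 18.8
```

```bash

python3 -m creep '[[[0.3,0,0,0,0,0,-1],[0.3,0,0,0,0,0,0]]]' >/dev/null && python3 o.py &&
python3 -m creep '[[[0.3,0,0,0,0,0,-1],[0.3,0,0,0,0,0,0]]]' >/dev/null && python3 o.py &&
python3 -m creep '[[[0.3,0,0,0,0,0,-1],[0.3,0,0,0,0,0,0]]]' >/dev/null && python3 o.py &&
python3 -m creep '[[[0.3,0,0,0,0,0,-1],[0.3,0,0,0,0,0,0]]]' >/dev/null && python3 o.py &&
python3 -m creep '[[[0.3,0,0,0,0,0,-1],[0.3,0,0,0,0,0,0]]]' >/dev/null && python3 o.py &&
python3 -m creep '[[[0.3,0,0,0,0,0,-1],[0.3,0,0,0,0,0,0]]]' >/dev/null && python3 o.py &&
python3 -m creep '[[[0.3,0,0,0,0,0,-1],[0.3,0,0,0,0,0,0]]]' >/dev/null && python3 o.py &&
python3 -m creep '[[[0.3,0,0,0,0,0,-1],[0.3,0,0,0,0,0,0]]]' >/dev/null && python3 o.py &&
python3 -m creep '[[[0.3,0,0,0,0,0,-1],[0.3,0,0,0,0,0,0]]]' >/dev/null && python3 o.py &&
python3 -m creep '[[[0.3,0,0,0,0,0,-1],[0.3,0,0,0,0,0,0]]]' >/dev/null && python3 o.py &&
python3 -m creep '[[[0.3,0,0,0,0,0,-1],[0.3,0,0,0,0,0,0]]]' >/dev/null && python3 o.py &&
python3 -m creep '[[[0.3,0,0,0,0,0,-1],[0.3,0,0,0,0,0,0]]]' >/dev/null && python3 o.py &&
python3 -m creep '[[[0.3,0,0,0,0,0,-1],[0.3,0,0,0,0,0,0]]]' >/dev/null && python3 o.py &&
python3 -m creep '[[[0.3,0,0,0,0,0,-1],[0.3,0,0,0,0,0,0]]]' >/dev/null && python3 o.py &&
python3 -m creep '[[[0.3,0,0,0,0,0,-1],[0.3,0,0,0,0,0,0]]]' >/dev/null && python3 o.py &&
python3 -m creep '[[[0.3,0,0,0,0,0,-1],[0.3,0,0,0,0,0,0]]]' >/dev/null && python3 o.py &&
python3 -m creep '[[[0.3,0,0,0,0,0,-1],[0.3,0,0,0,0,0,0]]]' >/dev/null && python3 o.py &&
python3 -m creep '[[[0.3,0,0,0,0,0,-1],[0.3,0,0,0,0,0,0]]]' >/dev/null && python3 o.py &&
python3 -m creep '[[[0.3,0,0,0,0,0,-1],[0.3,0,0,0,0,0,0]]]' >/dev/null && python3 o.py &&
python3 -m creep '[[[0.3,0,0,0,0,0,-1],[0.3,0,0,0,0,0,0]]]' >/dev/null && python3 o.py
```

```text
yaw -162.34 [0.4991 0.135  0.1293] F [-0.   0.2 -2.3] M [ 0.03 -0.03  0.01] w 0.0401 q7 0.91 19.0
yaw -161.35 [0.4992 0.1348 0.1293] F [ 0.4 -0.5 -0.9] M [-0.13 -0.12 -0.06] w 0.0403 q7 0.93 19.2
yaw -160.38 [0.4992 0.1347 0.1293] F [ 0.3 -2.6 -1.8] M [-0.6  -0.32 -0.34] w 0.0402 q7 0.94 19.4
```

The stop shows in the torque at about 66°. I ease off 1° and try a gentle lift.

```bash

python3 -m creep '[[[0.3,0,0,0,0,0,1],[0.3,0,0,0,0,0,0]]]' >/dev/null && python3 o.py &&
python3 -m creep '[[[0.3,0,0,-0.001,0,0,0],[0.3,0,0,-0.001,0,0,0],[0.3,0,0,0,0,0,0]]]' 25 && python3 o.py
```

```text
yaw -161.46 [0.4991 0.135  0.1293] F [ 1.2 -1.1 -1.9] M [-0.41 -0.23 -0.11] w 0.0401 q7 0.92 19.6
clock: 19.9
position: [0.499, 0.1349, 0.1314]
tool_rot: [-3.142, -0.0, -2.817]
force: [1.1, -1.9, -2.4]
grip_width: 0.0398
finger_force: 25.7
yaw -161.39 [0.499  0.1349 0.1314] F [ 1.1 -1.9 -2.4] M [-0.43  0.04 -0.04] w 0.0398 q7 0.93 19.9
```

```bash

python3 -m creep '[[[0.3,0,0,-0.002,0,0,0],[0.3,0,0,-0.002,0,0,0],[0.3,0,0,0,0,0,0]]]' >/dev/null && python3 o.py &&
python3 -m creep '[[[0.3,0,0,-0.003,0,0,0],[0.3,0,0,-0.003,0,0,0],[0.3,0,0,0,0,0,0]]]' >/dev/null && python3 o.py
```

```text
yaw -161.4 [0.4992 0.135  0.1356] F [-1.1 -2.3 -1.6] M [-0.42  0.06 -0.05] w 0.0399 q7 0.93 20.2
yaw -161.39 [0.4993 0.1354 0.1418] F [-0.2 -0.2 -1.9] M [ 0.04 -0.02 -0.01] w 0.0399 q7 0.94 20.5
```

```bash

python3 -m creep '[[[0.3,0,0,-0.01,0,0,0],[0.3,0,0,-0.02,0,0,0],[0.3,0,0,-0.02,0,0,0],[0.3,0,0,-0.02,0,0,0],[0.3,0,0,-0.02,0,0,0],[0.3,0,0,-0.01,0,0,0],[0.3,0,0,0,0,0,0]]]' >/dev/null && python3 o.py
python3 - <<'E'
from h import *
for n in ("top","scene"):
    f=grab_frame(n); h=cv2.cvtColor(f["image"],cv2.COLOR_RGB2HSV); i=f["image"].astype(int)
    m=((i[:,:,0]-i[:,:,2]>60)).astype(np.uint8)
    if n=="top": m[:,410:]=0; m[:200]=0
    k,l,st,c=cv2.connectedComponentsWithStats(m); b=1+np.argmax(st[1:,4]); print(n,st[b],c[b])
    cs,_=cv2.findContours((l==b).astype(np.uint8),cv2.RETR_EXTERNAL,cv2.CHAIN_APPROX_NONE)
    P=np.array([px2w(f,*p[0],z=.005)[:2] for p in max(cs,key=len)]).astype(np.float32)
    print(cv2.fitEllipse(P*1000),cv2.minEnclosingCircle(P*1000))
    if n=="scene": cc=cv2.resize(f["image"][110:290,270:490],None,fx=3,fy=3,interpolation=cv2.INTER_CUBIC); cv2.imwrite("pics/crop4.png",cc[:,:,::-1])
E
```

```text
yaw -161.41 [0.4995 0.1352 0.2425] F [ 1.  -0.  -2.6] M [-0.02 -0.    0.01] w 0.0397 q7 1.07 21.2
top [ 335  255   45   44 1449] [356.55900621 277.47964113]
((463.4246520996094, -194.76516723632812), (110.36087036132812, 121.90728759765625), 164.72958374023438) ((466.813720703125, -195.49197387695312), 61.09597396850586)
scene [ 465    0  175   76 9571] [558.36171769  34.52763557]
((-3346.92919921875, 405.73675537109375), (1812.8692626953125, 3274.97607421875), 81.0716323852539) ((-3603.020263671875, 635.2422485351562), 1931.608154296875)
```

View pics/crop4.png

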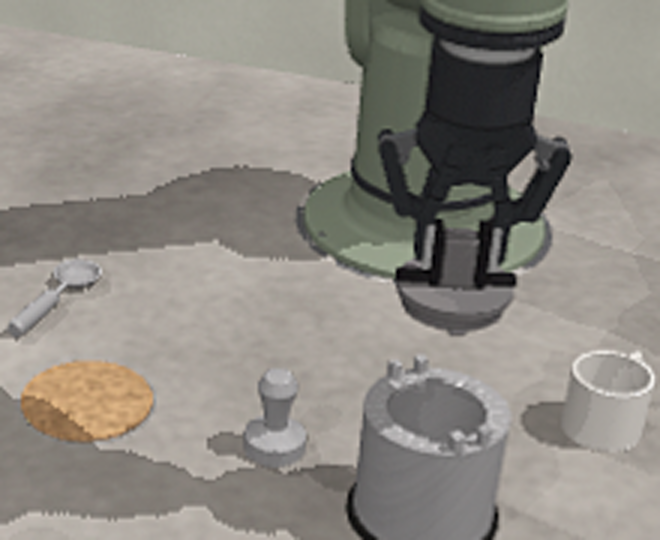

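The lid is held level and free of the canister. In the scene view the mat spans crop x 22–154 and y 361–441, so its centre is near full-frame (299.3, 243.7).

```bash

python3 - <<'E'
from h import *
f=grab_frame("scene"); i=f["image"].astype(int); m=(i[:,:,0]-i[:,:,2]>40).astype(np.uint8); m[:225]=0;m[265:]=0;m[:,:270]=0;m[:,325:]=0
cs,_=cv2.findContours(m,cv2.RETR_EXTERNAL,cv2.CHAIN_APPROX_NONE); P=np.array([px2w(f,*p[0],z=.005)[:2] for p in max(cs,key=len)]).astype(np.float32)
print("scene",cv2.minEnclosingCircle(P*1000),cv2.fitEllipse(P*1000))
f=grab_frame("top"); i=f["image"].astype(int)
for th in (25,40): 
  m=(i[:,:,0]-i[:,:,2]>th).astype(np.uint8); m[:245]=0;m[310:]=0;m[:,:325]=0;m[:,390:]=0
  cs,_=cv2.findContours(m,cv2.RETR_EXTERNAL,cv2.CHAIN_APPROX_NONE); P=np.array([px2w(f,*p[0],z=.005)[:2] for p in max(cs,key=len)]).astype(np.float32)
  print("top",cv2.minEnclosingCircle(P*1000),cv2.fitEllipse(P*1000))
E
```

```text
scene ((474.60137939453125, -192.67063903808594), 64.01792907714844) ((474.395263671875, -192.90841674804688), (120.91690826416016, 124.31869506835938), 119.31281280517578)
top ((466.9431457519531, -195.6713409423828), 62.98030471801758) ((466.4631652832031, -195.42355346679688), (122.21466827392578, 123.54808044433594), 175.55105590820312)
top ((466.9205322265625, -195.3422393798828), 61.91035461425781) ((466.6412048339844, -195.3647003173828), (120.2458267211914, 121.12077331542969), 11.976762771606445)
```

```bash

python3 -m creep '[[[0.3,0.003,-0.007,0,0,0,0],[0.3,0.007,-0.016,0,0,0,0],[0.3,0.01,-0.023,0,0,0,0],[0.3,0.01,-0.023,0,0,0,0],[0.3,0.01,-0.023,0,0,0,0],[0.3,0.01,-0.023,0,0,0,0],[0.3,0.01,-0.023,0,0,0,0],[0.3,0.01,-0.023,0,0,0,0],[0.3,0.01,-0.023,0,0,0,0],[0.3,0.01,-0.023,0,0,0,0]]]' >/dev/null && python3 o.py
python3 -m creep '[[[0.3,0.01,-0.023,0,0,0,0],[0.3,0.01,-0.023,0,0,0,0],[0.3,0.01,-0.023,0,0,0,0],[0.3,0.008,-0.018,0,0,0,0],[0.3,0.005,-0.008,0,0,0,0],[0.3,0,0,0,0,0,0],[0.3,0,0,0,0,0,0]]]' >/dev/null && python3 o.py
```

```text
yaw -161.41 [ 0.4792 -0.0914  0.2409] F [ 0.3  0.5 -2.4] M [-0.02 -0.02  0.05] w 0.0401 q7 1.53 22.4
yaw -161.36 [ 0.4694 -0.1928  0.2412] F [ 0.1  0.  -1.8] M [-0.01 -0.01  0.01] w 0.0399 q7 1.73 23.1
```

```bash

python3 -m creep '[[[0.3,0,-0.001,0.01,0,0,0],[0.3,0,0,0.02,0,0,0],[0.3,0,0,0.025,0,0,0],[0.3,0,0,0.025,0,0,0],[0.3,0,0,0.025,0,0,0],[0.3,0,0,0.025,0,0,0],[0.3,0,0,0.025,0,0,0],[0.3,0,0,0.02,0,0,0],[0.3,0,0,0.015,0,0,0],[0.3,0,0,0,0,0,0]]]' >/dev/null && python3 o.py
python3 - <<'E'
from h import *
f=grab_frame("top"); c=cv2.resize(f["image"][215:335,290:430],None,fx=5,fy=5,interpolation=cv2.INTER_CUBIC)
g=grab_frame("scene"); d=cv2.resize(g["image"][170:290,230:370],None,fx=5,fy=5,interpolation=cv2.INTER_CUBIC)
cv2.imwrite("pics/c5.png",cv2.resize(np.hstack([c,d]),(800,343))[:,:,::-1])
E
```

```text
yaw -161.32 [ 0.469  -0.1936  0.0496] F [-0.6  1.1 -1.7] M [-0.02 -0.02  0.02] w 0.0398 q7 1.47 24.1
```

View pics/c5.png

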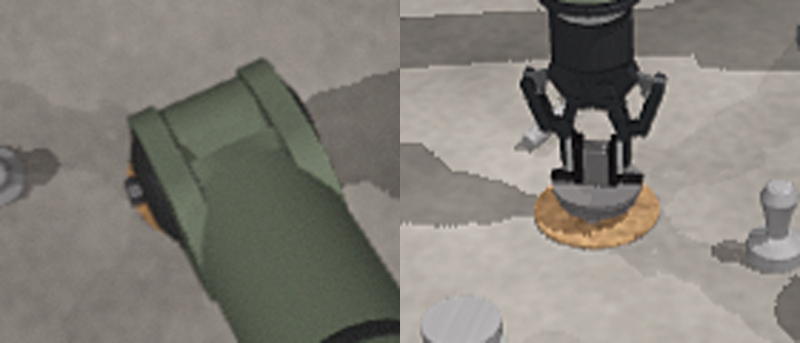

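In the scene view the lid hangs centred over the mat at about (597,200). Lowering slowly to contact.

```bash
sed -i 's/sys.exit(.*/sys.exit(int(s["force"][2]>2))/' o.py
python3 -m creep '[[[0.3,-0.001,0,0.005,0,0,0],[0.3,0,0,0.004,0,0,0],[0.3,0,0,0.002,0,0,0],[0.3,0,0,0,0,0,0]]]' >/dev/null && python3 o.py &&
python3 -m creep '[[[0.3,0,0,0.0007,0,0,0],[0.3,0,0,0,0,0,0]]]' >/dev/null && python3 o.py &&
python3 -m creep '[[[0.3,0,0,0.0007,0,0,0],[0.3,0,0,0,0,0,0]]]' >/dev/null && python3 o.py &&
python3 -m creep '[[[0.3,0,0,0.0007,0,0,0],[0.3,0,0,0,0,0,0]]]' >/dev/null && python3 o.py &&
python3 -m creep '[[[0.3,0,0,0.0007,0,0,0],[0.3,0,0,0,0,0,0]]]' >/dev/null && python3 o.py &&
python3 -m creep '[[[0.3,0,0,0.0007,0,0,0],[0.3,0,0,0,0,0,0]]]' >/dev/null && python3 o.py
```

```text
yaw -161.4 [ 0.4705 -0.1943  0.0402] F [ 0.6  1.  -1.7] M [-0.    0.05 -0.01] w 0.0397 q7 1.45 24.6
yaw -161.4 [ 0.4707 -0.1943  0.0397] F [-1.3  0.6 -2.7] M [ 0.   -0.01 -0.  ] w 0.04 q7 1.45 24.8
yaw -161.4 [ 0.4706 -0.1943  0.0389] F [-0.4  0.4 -2.3] M [-0.05  0.04 -0.02] w 0.0396 q7 1.45 25.0
yaw -161.4 [ 0.4706 -0.1943  0.0381] F [-1.1 -0.2 -1.6] M [ 0.06 -0.01 -0.05] w 0.0401 q7 1.45 25.2
yaw -161.4 [ 0.4706 -0.1943  0.0374] F [ 0.5  0.6 -1.8] M [ 0.03 -0.03  0.03] w 0.0396 q7 1.45 25.4
yaw -161.4 [ 0.4706 -0.1943  0.0367] F [-0.   0.4 -2.3] M [0.07 0.01 0.02] w 0.0398 q7 1.44 25.6
```

```bash

python3 -m creep '[[[0.3,0,0,0.0007,0,0,0],[0.3,0,0,0,0,0,0]]]' >/dev/null && python3 o.py &&
python3 -m creep '[[[0.3,0,0,0.0007,0,0,0],[0.3,0,0,0,0,0,0]]]' >/dev/null && python3 o.py &&
python3 -m creep '[[[0.3,0,0,0.0007,0,0,0],[0.3,0,0,0,0,0,0]]]' >/dev/null && python3 o.py &&
python3 -m creep '[[[0.3,0,0,0.0007,0,0,0],[0.3,0,0,0,0,0,0]]]' >/dev/null && python3 o.py &&
python3 -m creep '[[[0.3,0,0,0.0007,0,0,0],[0.3,0,0,0,0,0,0]]]' >/dev/null && python3 o.py
```

```text
yaw -161.39 [ 0.4707 -0.1943  0.0363] F [-0.9  0.4  4.1] M [ 0.11  0.43 -0.  ] w 0.0401 q7 1.44 25.8
```

```bash

python3 -m creep '[[[0.05,0,0,0,0,0,0],[0,0,0,0,0,0,0],[-0.05,0,0,0.0005,0,0,0],[-0.1,0,0,0.0005,0,0,0],[-0.15,0,0,0.0005,0,0,0],[-0.2,0,0,0.0005,0,0,0],[-0.2,0,0,0,0,0,0]]]' 20; python3 o.py
python3 -m creep '[[[-0.25,0,0,0.0005,0,0,0],[-0.3,0,0,0.0005,0,0,0],[-0.35,0,0,0.0005,0,0,0],[-0.4,0,0,0.0005,0,0,0],[-0.5,0,0,0,0,0,0],[-0.7,0,0,0,0,0,0],[-1,0,0,0,0,0,0],[-1,0,0,0,0,0,0],[-1,0,0,0,0,0,0],[-1,0,0,0,0,0,0]]]'
```

```text
clock: 26.5
position: [0.4706, -0.1943, 0.0341]
tool_rot: [-3.142, -0.0, -2.817]
force: [0.1, -0.3, -0.2]
grip_width: 0.0509
finger_force: 4.9
yaw -161.4 [ 0.4706 -0.1943  0.0341] F [ 0.1 -0.3 -0.2] M [-0.01  0.11  0.01] w 0.0509 q7 1.44 26.5
clock: 27.5
position: [0.4707, -0.1943, 0.0321]
tool_rot: [3.142, 0.0, -2.817]
force: [1.0, 0.4, -0.8]
grip_width: 0.0852
finger_force: 0.0
```

Released cleanly. Going straight up, then sideways to clear the view.

```bash

python3 -m creep '[[[-1,0,0,-0.01,0,0,0],[-1,0,0,-0.02,0,0,0],[-1,0,0,-0.03,0,0,0],[-1,0,0,-0.03,0,0,0],[-1,0,0,-0.03,0,0,0],[-1,0,0,-0.03,0,0,0],[-1,0,0,-0.03,0,0,0],[-1,0,0,-0.03,0,0,0],[-1,0,0,0,0,0,0]]]'
python3 -m creep '[[[-1,0.01,-0.03,0,0,0,0],[-1,0.01,-0.03,0,0,0,0],[-1,0.01,-0.03,0,0,0,0],[-1,0.01,-0.03,0,0,0,0],[-1,0.01,-0.03,0,0,0,0],[-1,0.01,-0.03,0,0,0,0],[-1,0.01,-0.03,0,0,0,0],[-1,0.01,-0.03,0,0,0,0],[-1,0,0,0,0,0,0]]]'
python3 - <<'E'
from h import *
f=grab_frame("top"); c=cv2.resize(f["image"][215:335,290:430],None,fx=5,fy=5,interpolation=cv2.INTER_CUBIC)
g=grab_frame("scene"); d=cv2.resize(g["image"][170:290,230:370],None,fx=5,fy=5,interpolation=cv2.INTER_CUBIC)
cv2.imwrite("pics/c6.png",cv2.resize(np.hstack([c,d]),(800,343))[:,:,::-1])
for n,F in (("top",f),("scene",g)):
  for t,z in (("lid_grip",.053),("mat_top",.005),("lid",.005)):
    for q in tip_of(F,t)[:1]: print(n,t,round(q["confidence"],2),np.round(px2w(F,*q["position"],z=z),4))
E
```

```text
clock: 28.4
position: [0.4719, -0.1942, 0.2459]
tool_rot: [-3.138, 0.003, -2.817]
force: [0.5, -0.1, -1.3]
grip_width: 0.0855
finger_force: 0.0
clock: 29.3
position: [0.4699, -0.451, 0.2412]
tool_rot: [3.141, -0.001, -2.821]
force: [-1.1, 0.5, -0.1]
grip_width: 0.0854
finger_force: 0.0
top lid_grip 0.96 [ 0.4774 -0.1867  0.053 ]
top mat_top 0.66 [ 0.4725 -0.1956  0.005 ]
top lid 0.74 [ 0.4641 -0.1925  0.005 ]
scene lid_grip 0.92 [ 0.4626 -0.191   0.053 ]
scene mat_top 0.72 [ 0.475  -0.1982  0.005 ]
scene lid 0.71 [ 0.7616 -0.1649  0.005 ]
```

View pics/c6.png

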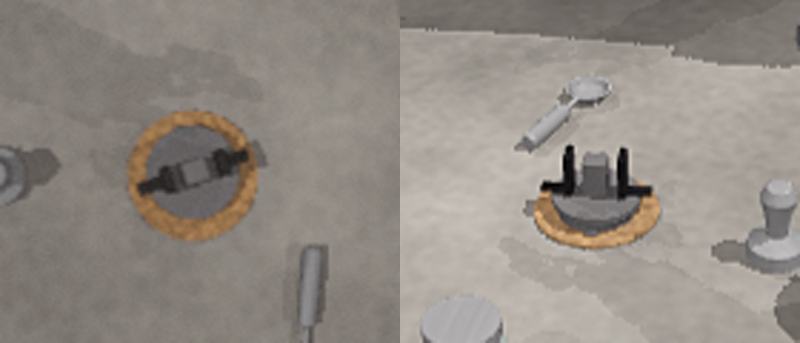

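The lid stands upright and centred on the mat (disc at about (194,172), mat ring (193,175) in the crop), and the robot is clear.

```bash
python3 -c "
from workcell import *
print(job_done())"
```

```text
the job is handed in; nothing more can be done
None
```

The canister is open and the lid stands right way up in the middle of the cork mat; I turned it about 66° to its stop with light torque, took 29 s in all, and handed the job in with the robot clear of everything (no verdict was returned).

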